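# Lock the specimen arm with the quick-release pin

### The job

Get the bone ready for scanning: swing the specimen arm on the inclined stand home into its fork until it meets the stop, then squeeze the two side buttons of the quick-release pin, draw it out of its parking rest, slide it through the aligned holes of fork and arm until its collar is down on the fork, and let go so that it locks. Do not touch the bone on the arm, and leave the other things on the table where they are.

Things in the scene. Friction and masses are not known exactly. Their poses are not given: they have to be found in the camera images.
- clevis_hole (a point): Centre of the hole mouth on the top face of the aluminium fork at the low, robot-side end of the inclined head of the dark steel specimen stand. z: the hole's axis, out towards the incoming pin, leaning 35 degrees from vertical (towards the robot, give or take the stand's yaw). x: up the slope to the arm's pivot, whose axis is parallel to z at x = 120 mm, y = 0. Fork open on +y, closed on -y.
- head: The inclined head; same origin and axes as clevis_hole. Fork: two 50 x 50 x 8 mm plates with 16 mm holes, tops at z = 0 and z = -20 mm, joined on -y by a web, the arm's stop; the arm swings in from +y and its 8 mm tongue goes between them (top at z = -10 mm). Stack 28 mm deep in all, 25 mm of free space below it.
- swing_arm (a joint): Steel specimen arm's hinge, rad: 0 = home against the stop, its 16 mm hole in line with the fork's; larger = swung out to the +y side of clevis_hole (the hole in the tongue moves towards +y). It starts swung out and has a stiff friction of 0.28 N m, so it stays where it is left (about 5 to 8 N at the post).
- post_top (a point): Centre of the top of the arm's upright steel finger post, by which it is moved: 14 mm diameter, 45 mm tall along clevis_hole's z, 55 mm from the pivot axis on the tongue's side. With the arm home it is at x = 65, y = 0, z = 35 mm in clevis_hole's frame. z along the post, x from the tongue to the pivot.
- tongue_hole (a point): Centre of the mouth (top face) of the 16 mm hole in the arm's 40 mm wide, 8 mm thick tongue, 120 mm from the pivot axis. At home it is 10 mm below clevis_hole along its z.
- specimen: Bone about 140 mm long and 25 mm thick clamped on the far end of the arm, 60 mm beyond the pivot, rising to about 27 mm above the fork's top plane (measured along the slope's normal). Not to be touched. Origin at its middle, y along it.
- pin: Steel quick-release pin, about 0.14 kg. Origin on its axis under the collar; z from nose to handle. Shank 14 mm diameter to the nose at z = -45 mm, its last 7 mm tapered to 6 mm. Collar 25 mm diameter, z = 0 to 5. Handle core 26 (x) by 18 mm (y), z = 5 to 39, with a black push button on its +y and -y faces. Starts upright, locked in the rest, collar on the rest's top.
- pin_grip (a point): Middle of the pin's handle, 22 mm above its origin, same axes. The two black buttons (22 mm wide in x, 27 mm tall, centred here) are squeezed together along y: 32 mm over them when out, 25 mm when pressed home.
- pin_balls (a point): On the pin's axis, 33 mm below its origin, same axes: the level of two 6 mm locking balls, which stand 3 mm out of the shank on +y and -y and go inside it only while their button is pressed. Out, they do not pass the holes of rest, fork or arm.
- button_a (a joint): The pin's +y button: 0 = out (ball out, locking), 0.0035 m = fully pressed (ball in). Spring 3.6 N at first, 7.8 N fully pressed.
- button_b (a joint): The pin's -y button, the same.
- rest: Fixed white plastic parking rest for the pin, 60 x 60 mm, 75 mm high, with a vertical 16 mm hole through its 28 mm thick top; origin at the centre of its underside.
- sample_jar: Closed jar, 60 mm diameter, 70 mm high, a bystander. Origin at the centre of its underside.
- bone_piece: Loose bone fragment, 100 mm long, 22 mm thick, a bystander. Origin under its middle.
- scale_block: Wooden scale block 75 x 25 x 12 mm, a bystander. Origin under its middle.
- brush_cup: White cup 72 mm wide, 90 mm high, a bystander. Origin at the centre of its underside.
- bottle: Bottle 54 mm wide, 120 mm high, a bystander. Origin at the centre of its underside.
- weight: Brass weight, 48 mm diameter, 40 mm high, a bystander. Origin at the centre of its underside.
- caliper: Caliper, 190 mm long, lying flat, a bystander. Origin under its middle.

How it is judged (in metres and radians):
On the way, in this order (a step that is already met when the one before it is completed fails the run):
1. the arm is swung home against its stop while the pin is still parked (value of joint swing_arm below 0.03 rad and distance between pin and rest below 0.082 m), for 0.2 s.
2. the pin is drawn right out of its rest (distance between pin and rest above 0.125 m), for 0.1 s.
At the end, for the whole second after the job is handed in: The arm is home (joint below 0.03 rad) and the pin is through fork and arm: its collar within 4 mm of the fork's top, its origin within 6 mm of the hole's mouth, its axis within 0.1 rad of the hole's; both buttons are out again (below 1 mm), so the balls lock, and the pin is at rest (value of joint swing_arm below 0.03 rad and z of pin in the frame of clevis_hole between -0.004 and 0.004 m and distance between pin and clevis_hole below 0.006 m and angle between the z axis of pin and the z axis of clevis_hole, either way round below 0.1 rad and value of joint each of button_a, button_b below 0.001 m and linear speed of pin below 0.02 m/s); the robot touches nothing.
It fails at once if the bone on the arm is touched (contact force between specimen and the fingers above 1 N or contact force between specimen and the arm above 1 N or contact force between specimen and pin above 1 N).
It fails at once if a bystander is moved more than 30 mm (distance of any of sample_jar, bone_piece, scale_block, brush_cup, bottle, weight, caliper from where it was at the start of the episode above 0.03 m).
It also fails if it takes over 61 s, if anything falls off the work surface, if the arm or the gripper's body presses on something with over 40 N, if the wrist force passes 120 N, or if a joint passes its speed limit or range.

### The arm

A 6-joint arm with a two-finger parallel gripper is mounted at the origin on the work surface. World frame = base frame: x ahead of the robot, y to its left, z up, the work surface at z = 0. Lengths are in m, angles in degrees, forces in N, time in s.
With the tool pointing down it reaches from about 0.325 to 0.75 m from the base axis. Payload 7.6 kg.
Tool frame: the origin (TCP) lies midway between the tips of the shut fingers; the grasp point (between the pads) lies 19 mm behind it (bot.grip_depth is the distance from the TCP to the grasp point, in m); z points along the fingers, y is the line along which they close (so a half turn about z gives the same grasp; the last joint's range is limited). The gripper opens to 85 mm and grips with 20 to 120 N. Pads are 22 mm wide; open, the fingers measure 114 mm over their backs; the gripper's body (76 mm by 85 mm) begins 54 mm behind the grasp point. The pads swing forward as they close: fully open they stand 13 mm farther back than shut.
Start: joints at [-77.71, 2.991, 80.254, -0, 96.75, -4.028], TCP at [0.148, -0.504, 0.231] pointing down, gripper open.
Joint ranges: [-166.34, 166.34], [-52.06, 124.39], [6.96, 135.62], [-60.46, 240.46], [14.63, 156.25], [-167.68, 167.68]. Speed limits (degrees/s): [147.25, 147.25, 172.46, 180, 180, 180].

### API

Orientations are given as [roll, pitch, yaw] about the fixed x, y, z axes, in that order (R = Rz(yaw) Ry(pitch) Rx(roll)).
In Python, from workcell import bot gives the robot as it stands. The module is installed in compiled form; this text tells all that it offers.
- The arm moves only by the shell command python3 -m creep 'ROWS' [FORCE]. ROWS is JSON, a list of rows, each a list of 3 entries, a list of its own where there are three numbers: the finger opening in mm, from 0 to 85.4, then the shift along the tool's x, y, z in mm, then the turn, a rotation vector about the tool's x, y, z in degrees. In form: [[jaw, [tx, ty, tz], [wx, wy, wz]], ...]. A call has 1 to 5 rows; each row shifts and turns the commanded pose from where the row before left it, along the tool's axes as they then stand; what a row does not reach is not made up. A row lasts 1/12 s, in which the tool goes at most 41.7 mm and 7.16 degrees, less where a joint would pass 70% of its speed; a pose out of reach is approached as far as the arm can. A call with a gripper value outside its range is refused whole. The fingers move at their own pace and stop on an object; FORCE is the grip in N (left out, the last holds). Time passes only in rows, so rows that do not move let the fingers close. It gives the time, the measured TCP pose, the force, the opening and the grip force at its end, in the units of the state.
- bot.read_state(): the state, without advancing time (a new reading comes with each control period).
- bot.get_image(name): name is "scene" or "top"; returns the picture (384x512x3 uint8, red, green, blue); there is no depth.
- bot.camera_model(name): a dict with "mtx" (3x3 intrinsics, pixels), "R" (3x3) and "t" (3): a world point X has camera coordinates R X + t. Camera axes: x right, y down, z forward; pixel columns grow to the right and rows downward; lengths in m; the calibration is good to about 2 mm. A picture is of the moment at which its call begins. camera_model takes no time and is no camera call.
- bot.sign_off(): hands the job in; it is judged then, once.
The state is a dict: "clock": time; "joint_pos": joint angles; "joint_velocities": joint speeds; "joint_efforts": joint torques, N m; "position": TCP position; "tool_rot": TCP orientation; "ft_force": force on the tool from outside, world axes, zero at the start; "moment": the same for the moment, N m; "opening": finger opening in m; "grip_force": force on a finger pad.
Only numpy, scipy, OpenCV 4.12 (cv2) and the standard library are available. Lean on these libraries where they do the work, as an engineer would, in place of code of your own. Each camera call takes 0.05 s, during which the arm holds its last target. There are 200 camera calls.

## Working session

There is one attempt and no reset: what is moved stays moved. The work goes in short steps, Python scripts to look and compute and a shell command to move; the robot and the scene stay as the last step left them, time stands still between calls to the robot, and variables do not carry over. Pictures are saved under pics/ and viewed, at most 10 in all, crops included, and the job is handed in when it is done.

```bash
mkdir -p pics
python3 - <<'E'
from workcell import bot
import cv2,numpy as np
for n in("scene","top"):
    im=bot.get_image(n); cv2.imwrite(f"pics/{n}0.png",cv2.cvtColor(im,cv2.COLOR_RGB2BGR))
    c=bot.camera_model(n); print(n,np.round(c["mtx"],1).tolist(),np.round(c["R"],3).tolist(),np.round(c["t"],3).tolist(), -c["R"].T@c["t"])
print(bot.read_state())
for n in("scene","top"):
    im=cv2.imread(f"pics/{n}0.png"); cv2.imwrite(f"pics/{n}0b.png",cv2.resize(im,(800,600),interpolation=cv2.INTER_CUBIC))
E
```

```text
scene [[393.7, 0.0, 253.1], [0.0, 393.7, 190.7], [0.0, 0.0, 1.0]] [[0.267, 0.964, 0.004], [0.774, -0.212, -0.597], [-0.574, 0.162, -0.803]] [-0.118, -0.316, 1.599] [ 1.19408069 -0.21353608  1.09549833]
top [[388.2, 0.0, 255.1], [0.0, 388.2, 197.0], [0.0, 0.0, 1.0]] [[0.011, -1.0, 0.001], [-0.99, -0.011, -0.143], [0.143, 0.001, -0.99]] [-0.045, 0.564, 1.125] [ 0.39817218 -0.03962644  1.19361176]
{'clock': 0.1, 'joint_pos': array([-7.77086501e+01,  3.02340388e+00,  8.03060769e+01,  3.41729449e-04,
        9.67461878e+01, -4.02622023e+00]), 'joint_velocities': array([-0.07344089, -0.11601726, -0.14519026,  0.02066612,  0.0295319 ,
        0.020704  ]), 'joint_efforts': array([ 1.59164952e-03, -3.82582283e+01, -3.60984635e+01, -8.81471306e-05,
        4.78027403e-03,  2.51207661e-05]), 'position': array([ 0.14749042, -0.50360062,  0.23056842]), 'tool_rot': array([-1.79924542e+02, -5.65149153e-03,  1.63176063e+01]), 'ft_force': array([-0.43488553,  0.74851681, -1.07763137]), 'moment': array([ 0.00720858, -0.05128395, -0.0480382 ]), 'grip_force': 0.0, 'opening': 0.08531267536589028}
```

View pics/scene0b.png

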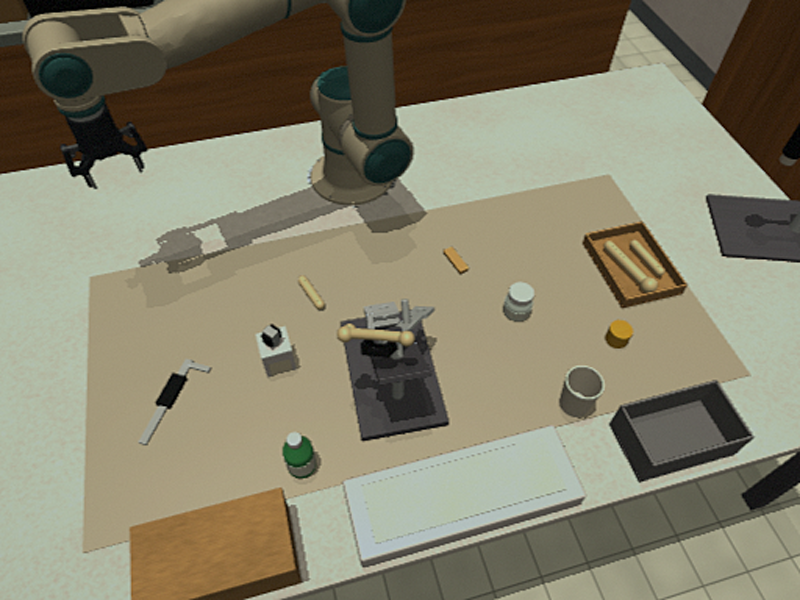

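View pics/top0b.png

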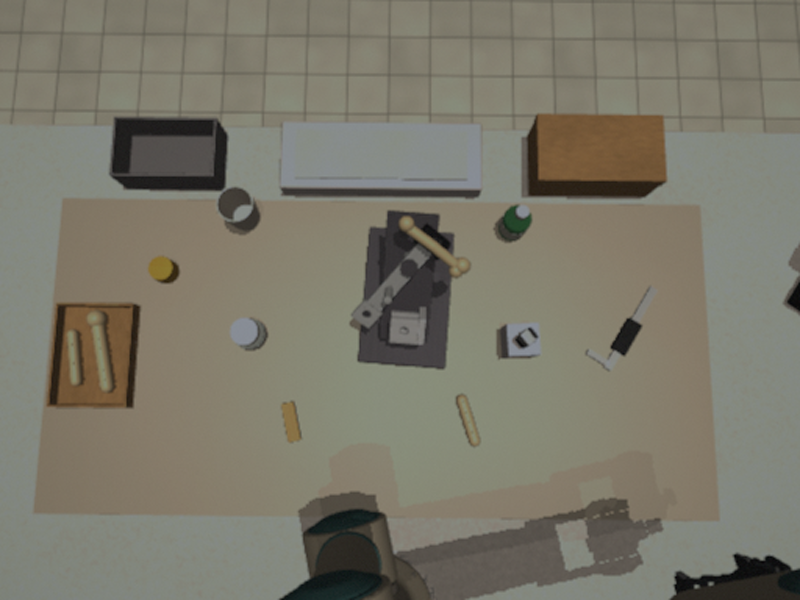

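The scene view shows the stand at (395,375), the rest with the pin at (275,345), and the fork near (385,315). In the top view the fork is at (407,327), the tongue end at (367,313) and the rest at (522,340). I'll zoom in next.

Run:
```python
import cv2,numpy as np
t=cv2.imread("pics/top0.png");s=cv2.imread("pics/scene0.png")
a=cv2.resize(t[130:240,220:353],(800,662)[:2],interpolation=cv2.INTER_CUBIC)
# top crop x 220..310 ,y130..240 ; pin crop
A=cv2.resize(t[130:240,222:302],None,fx=5,fy=5,interpolation=cv2.INTER_CUBIC)
B=cv2.resize(s[180:290,210:290],None,fx=5,fy=5,interpolation=cv2.INTER_CUBIC)
im=np.hstack([A,B]);im=np.clip(im*1.5,0,255).astype(np.uint8);cv2.imwrite("pics/z1.png",im)
A=cv2.resize(t[195:240,310:355],None,fx=8,fy=8,interpolation=cv2.INTER_CUBIC)
B=cv2.resize(s[200:245,155:200],None,fx=8,fy=8,interpolation=cv2.INTER_CUBIC)
im=np.hstack([A,B]);im=np.clip(im*1.5,0,255).astype(np.uint8);cv2.imwrite("pics/z2.png",im)
```

```text
(no output)
```

View pics/z1.png

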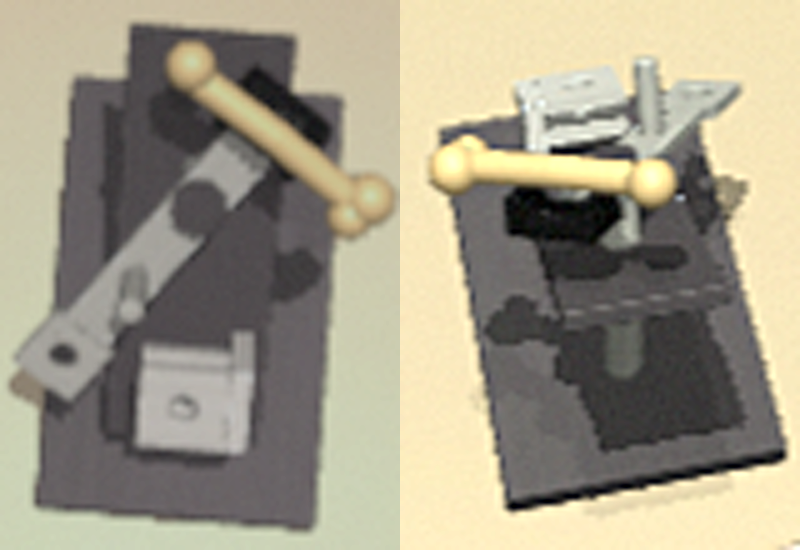

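View pics/z2.png

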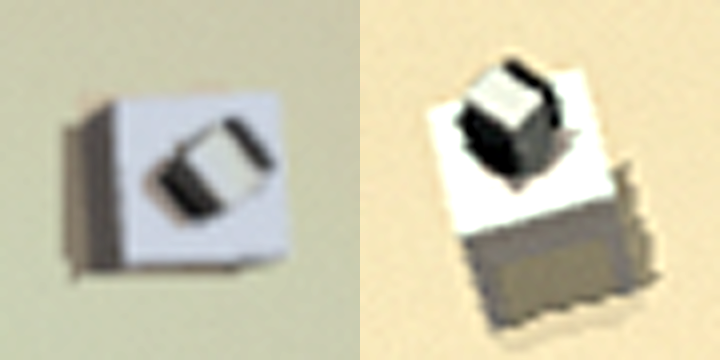

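The zooms show, in full-image top pixels: fork hole (258.6,211.4), tongue hole (234.8,200.6), post top (248.2,191.6). In the scene view the post top is at (259.4,192.4). The pin handle top is near (338.7,215) in the top view, with the button axis diagonal.

```bash
cat > h.py <<'E'
import numpy as np
from workcell import bot
C={n:bot.camera_model(n) for n in("scene","top")}
def ray(n,p):
    c=C[n];d=c["R"].T@np.linalg.solve(c["mtx"],[p[0],p[1],1.]);return -c["R"].T@c["t"],d/np.linalg.norm(d)
def plane(n,p,z):
    o,d=ray(n,p);return o+d*(z-o[2])/d[2]
def tri(p,q):
    o,d=ray("scene",p);a,b=ray("top",q)
    s=np.linalg.lstsq(np.c_[d,-b],a-o,rcond=None)[0]
    P,Q=o+s[0]*d,a+s[1]*b;return (P+Q)/2,np.linalg.norm(P-Q)
def proj(n,X):
    c=C[n];u=c["mtx"]@(c["R"]@X+c["t"]);return u[:2]/u[2]
def z1t(x,y):return 222+x/5-.4,130+y/5-.4
def z1s(x,y):return 210+(x-400)/5-.4,180+y/5-.4
def z2t(x,y):return 310+x/8-.44,195+y/8-.44
def z2s(x,y):return 155+(x-360)/8-.44,200+y/8-.44
E
python3 - <<'E'
from h import *
from scipy.optimize import least_squares
np.set_printoptions(precision=4,suppress=True)
P=lambda x,y,z=.01:plane("top",z1t(x,y),z)
a=P(75,80);b=P(38,505);c=P(340,98);d=P(312,527)
for u,v in((b,a),(d,c),(d,b)):print("edge yaw",np.degrees(np.arctan2(*(v-u)[1::-1])),np.linalg.norm(u-v))
post=tri(z1s(647,62),z1t(131,307));print("post",post)
# near corners: fork top -- robot side left corner?
print("rest corners",[plane("top",z2t(*p),.075) for p in((118,100),(285,95),(288,258),(125,265))])
print("rest ctr top",np.mean([plane("top",z2t(*p),.075) for p in((118,100),(285,95),(288,258),(125,265))],0))
print("rest ctr scene",np.mean([plane("scene",z2s(*p),.075) for p in((428,112),(582,70),(612,197),(460,235))],0))
q=[plane("top",z2t(*p),.114) for p in((188,150),(225,122),(270,175),(232,205))]
print("handle top quad",q,np.mean(q,0))
for i in range(4):
  e=q[(i+1)%4]-q[i];print(np.linalg.norm(e),np.degrees(np.arctan2(e[1],e[0])))
q=[plane("scene",z2s(*p),.114) for p in((465,95),(502,62),(547,93),(512,128))]
print("handle top quad scene",np.mean(q,0))
for i in range(4):
  e=q[(i+1)%4]-q[i];print(np.linalg.norm(e),np.degrees(np.arctan2(e[1],e[0])))
# head: unknown origin, yaw, joint
def head(yaw):
    s,c=np.sin(np.radians(35)),np.cos(np.radians(35))
    zx=np.array([-s,0,c]);xx=np.array([c,0,s]);yy=np.cross(zx,xx)
    y=np.array([[np.cos(yaw),-np.sin(yaw),0],[np.sin(yaw),np.cos(yaw),0],[0,0,1]])
    return y@np.c_[xx,yy,zx]
def arm(q,r,z):  # y moves + with q
    return np.array([.12-r*np.cos(q),r*np.sin(q),z])
T=[(z1t(183,407),'c'),(z1t(64,353),'t'),(z1t(131,307),'p')]
S=[(z1s(647,62),'p'),(z1s(703,92),'t')]
def res(v,useS=True):
    R=head(v[3]);o=v[:3];X={'c':[0,0,0],'t':arm(v[4],.12,-.01),'p':arm(v[4],.055,.035)}
    r=[proj("top",o+R@np.array(X[k]))-p for p,k in T]+[proj("scene",o+R@np.array(X[k]))-p for p,k in S]
    return np.ravel(r)
f=least_squares(res,[.42,-.05,.15,-.1,.5]);print(f.x,np.degrees(f.x[3:]),f.fun)
f2=least_squares(lambda v:np.r_[res(np.r_[v[:3],np.radians(Y),v[3]])],[.42,-.05,.15,.5]) if 0 else None
E
```

```text
edge yaw -3.819006518273212 0.2671646347220071
edge yaw -3.7289056189175662 0.2688732001875611
edge yaw 86.04930702811482 0.16711893323927718
post (array([ 0.5583, -0.0179,  0.1945]), np.float64(0.0034240277161178578))
rest corners [array([ 0.5323, -0.2397,  0.075 ]), array([ 0.5347, -0.3003,  0.075 ]), array([ 0.4757, -0.3001,  0.075 ]), array([ 0.4725, -0.2414,  0.075 ])]
rest ctr top [ 0.5038 -0.2704  0.075 ]
rest ctr scene [ 0.5035 -0.2674  0.075 ]
handle top quad [array([ 0.5103, -0.2569,  0.114 ]), array([ 0.5202, -0.27  ,  0.114 ]), array([ 0.5018, -0.2854,  0.114 ]), array([ 0.4912, -0.2719,  0.114 ])] [ 0.5059 -0.2711  0.114 ]
0.016474642859937074 -52.73507902645225
0.02396739163836545 -140.22318697694772
0.017151922769379678 128.294518745846
0.024255476710641495 38.15290454446473
handle top quad scene [ 0.5029 -0.2665  0.114 ]
0.01912794900430776 125.73096573541777
0.023163819427636474 37.51093095080658
0.019184954169818448 -51.16738359015423
0.024200549497855786 -142.63379835168618
[ 0.514  -0.0478  0.123  -0.0603  0.6307] [-3.4568 36.1385] [ 0.0524 -0.1865 -0.9944 -0.2238 -0.6042  0.017  -0.6871 -0.226  -1.045
  0.3763]
```

```bash
cat >> h.py <<'E'
from scipy.spatial.transform import Rotation as Ro
from scipy.optimize import least_squares
np.set_printoptions(precision=4,suppress=True)
def head(yaw):
    return (Ro.from_euler('z',yaw,degrees=True)*Ro.from_euler('y',-35,degrees=True)).as_matrix()
def arm(q,r,z): return np.array([.12-r*np.cos(q),r*np.sin(q),z])
O=np.array([.514,-.0475,.123]);Y=-3.8
FLIP=np.diag([1.,-1,-1])
def H(p):return O+head(Y)@np.array(p)
def plan(p,R,N):
    s=bot.read_state();R0=Ro.from_euler('xyz',s["tool_rot"],degrees=True).as_matrix()
    w=Ro.from_matrix(R0.T@R).as_rotvec()/N
    A=sum(Ro.from_rotvec(w*k).as_matrix() for k in range(N))
    t=np.linalg.solve(A,R0.T@(np.array(p)-s["position"]))
    print(N,"rows t",np.round(t*1e3,1),"w",np.round(np.degrees(w),2),"clock",s["clock"])
def state():
    s=bot.read_state();print("t",s["clock"],"p",s["position"],"rpy",s["tool_rot"],"F",s["ft_force"],"open",s["opening"],"grip",s["grip_force"],"head",(s["position"]-O)@head(Y)*1e3)
E
python3 - <<'E'
from h import *
T=[(z1t(183,407),'c'),(z1t(64,353),'t'),(z1t(131,307),'p')]
S=[(z1s(647,62),'p'),(z1s(703,92),'t')]
def res(v):
    R=head(Y);o=v[:3];X={'c':[0,0,0],'t':arm(v[3],.12,-.01),'p':arm(v[3],.055,.035)}
    return np.ravel([proj("top",o+R@X[k])-p for p,k in T]+[proj("scene",o+R@X[k])-p for p,k in S])
f=least_squares(res,[.514,-.048,.123,.6]);print(f.x,f.fun)
q=f.x[3];a=arm(q,.055,.085);print(a,H(a))
plan(H(a),head(Y)@FLIP,20)
E
```

```text
[ 0.5138 -0.0476  0.1232  0.6296] [-0.0287 -0.1316 -0.9757 -0.2895 -0.5724  0.0197 -0.718  -0.253  -1.0445
  0.4051]
[0.0755 0.0324 0.085 ] [ 0.5292 -0.0161  0.236 ]
20 rows t [ 21.5 -22.    5.7] w [-0.31  1.73  0.97] clock 0.1
```

```bash
r='x'; 
python3 -m creep '[[60,[21.5,-22,5.7],[-0.31,1.73,0.97]],[60,[21.5,-22,5.7],[-0.31,1.73,0.97]],[60,[21.5,-22,5.7],[-0.31,1.73,0.97]],[60,[21.5,-22,5.7],[-0.31,1.73,0.97]],[60,[21.5,-22,5.7],[-0.31,1.73,0.97]]]' 20
python3 -m creep '[[60,[21.5,-22,5.7],[-0.31,1.73,0.97]],[60,[21.5,-22,5.7],[-0.31,1.73,0.97]],[60,[21.5,-22,5.7],[-0.31,1.73,0.97]],[60,[21.5,-22,5.7],[-0.31,1.73,0.97]],[60,[21.5,-22,5.7],[-0.31,1.73,0.97]]]'
python3 -m creep '[[60,[21.5,-22,5.7],[-0.31,1.73,0.97]],[60,[21.5,-22,5.7],[-0.31,1.73,0.97]],[60,[21.5,-22,5.7],[-0.31,1.73,0.97]],[60,[21.5,-22,5.7],[-0.31,1.73,0.97]],[60,[21.5,-22,5.7],[-0.31,1.73,0.97]]]'
python3 -m creep '[[60,[21.5,-22,5.7],[-0.31,1.73,0.97]],[60,[21.5,-22,5.7],[-0.31,1.73,0.97]],[60,[21.5,-22,5.7],[-0.31,1.73,0.97]],[60,[21.5,-22,5.7],[-0.31,1.73,0.97]],[60,[21.5,-22,5.7],[-0.31,1.73,0.97]]]'
python3 -m creep '[[60,[0,0,0],[0,0,0]],[60,[0,0,0],[0,0,0]]]'
python3 - <<'E'
from h import *
import cv2
state();plan(H(arm(.6296,.055,.085)),head(Y)@FLIP,2)
S=cv2.cvtColor(bot.get_image("scene"),cv2.COLOR_RGB2BGR);T=cv2.cvtColor(bot.get_image("top"),cv2.COLOR_RGB2BGR)
im=np.hstack([cv2.resize(T[110:260,190:290],None,fx=4,fy=4,interpolation=2),cv2.resize(S[100:250,200:300],None,fx=4,fy=4,interpolation=2)])
cv2.imwrite("pics/a1.png",np.clip(im*1.5,0,255).astype(np.uint8))
E
```

```text
clock: 0.52
position: [0.2262, -0.369, 0.2075]
tool_rot: [178.9, -8.8, 11.5]
ft_force: [0.1, 0.8, 0.1]
opening: 0.0597
grip_force: 0.0
clock: 0.93
position: [0.3179, -0.2428, 0.2001]
tool_rot: [178.4, -17.6, 6.7]
ft_force: [1.1, 0.1, 0.5]
opening: 0.0601
grip_force: 0.0
clock: 1.35
position: [0.4199, -0.1246, 0.2094]
tool_rot: [178.7, -26.3, 1.8]
ft_force: [0.1, 0.0, -0.5]
opening: 0.0601
grip_force: 0.0
clock: 1.77
position: [0.5289, -0.0155, 0.2364]
tool_rot: [179.9, -35.0, -3.7]
ft_force: [0.7, -0.3, -0.0]
opening: 0.06
grip_force: 0.0
clock: 1.93
position: [0.5282, -0.0158, 0.2359]
tool_rot: [179.9, -34.9, -3.5]
ft_force: [1.3, -0.8, -0.3]
opening: 0.0598
grip_force: 0.0
t 1.9333 p [ 0.5282 -0.0158  0.2359] rpy [179.8761 -34.8789  -3.493 ] F [ 1.3272 -0.7593 -0.2854] open 0.05979583687883212 grip 0.0 head [74.6408 32.55   85.5249]
2 rows t [0.5 0.1 0.3] w [-0.03  0.06  0.13] clock 1.9333
```

View pics/a1.png

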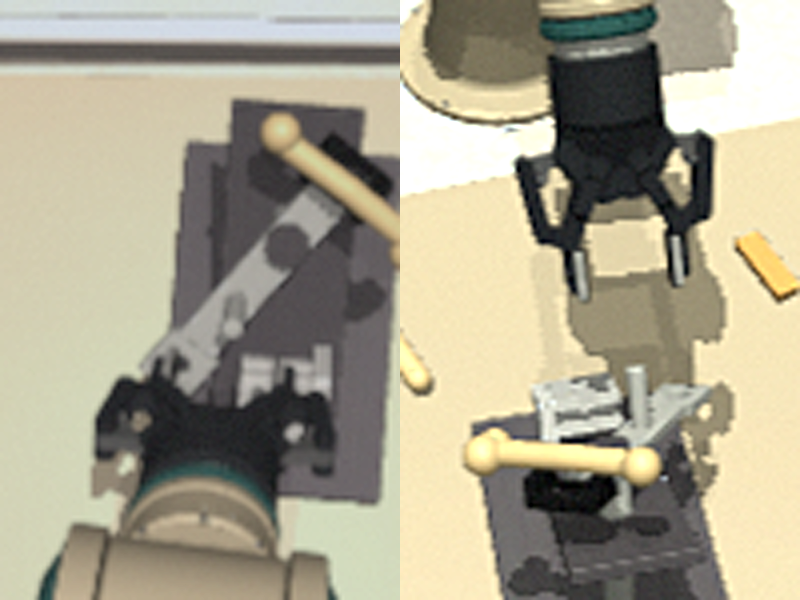

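The scene view shows the fingers straddling the post laterally, with tips at (580,295) and (680,283) and the post top at (637,372). I'll descend, narrow the gap, and swing.

```bash
python3 -m creep '[[60,[0,0,19],[0,0,0]],[60,[0,0,19],[0,0,0]],[60,[0,0,19],[0,0,0]],[60,[0,0,18],[0,0,0]],[24,[0,0,0],[0,0,0]]]' 20
python3 -m creep '[[20,[0,0,0],[0,0,0]],[20,[0,0,0],[0,0,0]],[20,[0,0,0],[0,0,0]],[20,[0,0,0],[0,0,0]]]'
python3 -c "from h import *;state()"
```

```text
clock: 2.45
position: [0.5699, -0.0214, 0.1709]
tool_rot: [179.9, -34.6, -3.8]
ft_force: [1.1, -0.2, -0.7]
opening: 0.0491
grip_force: 0.0
clock: 2.78
position: [0.5712, -0.0202, 0.1766]
tool_rot: [179.9, -35.1, -3.7]
ft_force: [-0.9, 0.3, 0.2]
opening: 0.0201
grip_force: 0.0
t 2.7833 p [ 0.5712 -0.0202  0.1766] rpy [179.8849 -35.1018  -3.6887] F [-0.8978  0.2824  0.1544] open 0.020063860511489756 grip 0.0 head [76.0349 30.988  12.2159]
```

```bash
python3 -m creep '[[10,[0,0,0],[0,0,0]],[10,[0,0,0],[0,0,0]],[10,[0,0,0],[0,0,0]]]' 20
python3 -c "from h import *;state()"
```

```text
clock: 3.03
position: [0.5713, -0.0203, 0.1765]
tool_rot: [179.8, -35.1, -3.7]
ft_force: [-6.5, -2.6, 5.3]
opening: 0.013
grip_force: 20.5
t 3.0333 p [ 0.5713 -0.0203  0.1765] rpy [179.8443 -35.069   -3.6548] F [-6.4762 -2.6479  5.2754] open 0.01300904247181476 grip 20.462323129177094 head [75.9832 30.9615 12.064 ]
```

```bash
python3 -m creep '[[10,[-3.9,6,0],[0,0,0]],[10,[-3,6.5,0],[0,0,0]],[10,[-2,6.3,0],[0,0,0]],[10,[-1.3,6,0],[0,0,0]]]'
python3 -m creep '[[10,[-0.4,3,0],[0,0,0]],[10,[0,2,0],[0,0,0]],[10,[0,0,0],[0,0,0]]]'
python3 -c "from h import *;state()"
```

```text
clock: 3.37
position: [0.5604, -0.0421, 0.1695]
tool_rot: [-179.9, -34.9, -3.6]
ft_force: [-14.8, 10.9, 9.1]
opening: 0.0131
grip_force: 21.7
clock: 3.62
position: [0.5596, -0.0478, 0.169]
tool_rot: [-180.0, -34.8, -3.7]
ft_force: [-12.9, 7.9, 7.1]
opening: 0.013
grip_force: 21.5
t 3.6167 p [ 0.5596 -0.0478  0.169 ] rpy [-179.9567  -34.8381   -3.6575] F [-12.8841   7.8546   7.1113] open 0.01301128825747793 grip 21.453506648540497 head [63.6444  2.6801 11.5339]
```

Continue in small steps until the force jumps at the stop.

```bash
python3 -m creep '[[10,[0.5,1.5,0],[0,0,0]],[10,[0,0,0],[0,0,0]],[10,[0,0,0],[0,0,0]]]'
python3 -m creep '[[10,[0,1.5,0],[0,0,0]],[10,[0,0,0],[0,0,0]],[10,[0,0,0],[0,0,0]]]'
python3 -m creep '[[10,[0,1.5,0],[0,0,0]],[10,[0,0,0],[0,0,0]],[10,[0,0,0],[0,0,0]]]'
python3 -c "from h import *;state()"
```

```text
clock: 3.87
position: [0.5597, -0.0492, 0.169]
tool_rot: [-180.0, -34.8, -3.6]
ft_force: [-14.4, 7.2, 6.8]
opening: 0.0131
grip_force: 21.7
clock: 4.12
position: [0.5597, -0.0507, 0.169]
tool_rot: [-180.0, -34.8, -3.7]
ft_force: [-13.1, 6.9, 6.0]
opening: 0.013
grip_force: 21.5
clock: 4.37
position: [0.5596, -0.0513, 0.1689]
tool_rot: [-179.9, -34.8, -3.7]
ft_force: [-12.9, 11.5, 6.0]
opening: 0.0133
grip_force: 21.7
t 4.3667 p [ 0.5596 -0.0513  0.1689] rpy [-179.8533  -34.7928   -3.665 ] F [-12.8714  11.5292   5.9616] open 0.013260022184109444 grip 21.657124757766724 head [63.8065 -0.8093 11.3546]
```

```bash
python3 -m creep '[[10,[0,1.5,0],[0,0,0]],[10,[0,0,0],[0,0,0]],[10,[0,0,0],[0,0,0]],[10,[0,0,0],[0,0,0]]]'
python3 -m creep '[[10,[0,1.5,0],[0,0,0]],[10,[0,0,0],[0,0,0]],[10,[0,0,0],[0,0,0]],[10,[0,0,0],[0,0,0]]]'
python3 -c "from h import *;state()"
```

```text
clock: 4.7
position: [0.5596, -0.0514, 0.1689]
tool_rot: [-179.7, -34.8, -3.7]
ft_force: [-11.1, 19.2, 6.0]
opening: 0.0131
grip_force: 21.9
clock: 5.03
position: [0.5596, -0.0515, 0.1688]
tool_rot: [-179.5, -34.8, -3.7]
ft_force: [-10.2, 23.8, 7.4]
opening: 0.013
grip_force: 22.4
t 5.0333 p [ 0.5596 -0.0515  0.1688] rpy [-179.5116  -34.7832   -3.7046] F [-10.1922  23.82     7.4306] open 0.012987539195884624 grip 22.389735281467438 head [63.7606 -0.9794 11.3042]
```

```bash
python3 -m creep '[[50,[0,-1.5,0],[0,0,0]],[50,[0,-1.5,0],[0,0,0]],[50,[0,0,0],[0,0,0]],[50,[0,0,0],[0,0,0]]]'
python3 -m creep '[[60,[0,0,-20],[0,0,0]],[60,[0,0,-25],[0,0,0]],[60,[0,0,-25],[0,0,0]],[60,[0,0,-20],[0,0,0]],[60,[0,0,0],[0,0,0]]]'
python3 - <<'E'
from h import *
state()
plan([.504,-.2687,.185],Ro.from_euler('xyz',[180,0,38.5],degrees=True).as_matrix(),12)
E
```

```text
clock: 5.37
position: [0.5607, -0.0539, 0.1695]
tool_rot: [179.9, -35.0, -3.7]
ft_force: [0.8, -0.4, 0.7]
opening: 0.0501
grip_force: 0.0
clock: 5.78
position: [0.5094, -0.0508, 0.2481]
tool_rot: [179.8, -35.4, -3.7]
ft_force: [0.9, 0.4, 1.0]
opening: 0.0598
grip_force: 0.0
t 5.7833 p [ 0.5094 -0.0508  0.2481] rpy [179.8019 -35.4107  -3.6733] F [0.8551 0.4085 1.0008] open 0.05983164329065028 grip 0.0 head [ 68.1834  -3.6438 104.9994]
12 rows t [-7.2 17.3  3.9] w [ 1.1  -2.81 -3.4 ] clock 5.7833
```

```bash
python3 -m creep '[[60,[-7.2,17.3,3.9],[1.1,-2.81,-3.4]],[60,[-7.2,17.3,3.9],[1.1,-2.81,-3.4]],[60,[-7.2,17.3,3.9],[1.1,-2.81,-3.4]],[60,[-7.2,17.3,3.9],[1.1,-2.81,-3.4]],[60,[-7.2,17.3,3.9],[1.1,-2.81,-3.4]]]'
python3 -m creep '[[60,[-7.2,17.3,3.9],[1.1,-2.81,-3.4]],[60,[-7.2,17.3,3.9],[1.1,-2.81,-3.4]],[60,[-7.2,17.3,3.9],[1.1,-2.81,-3.4]],[60,[-7.2,17.3,3.9],[1.1,-2.81,-3.4]],[60,[-7.2,17.3,3.9],[1.1,-2.81,-3.4]]]'
python3 -m creep '[[60,[-7.2,17.3,3.9],[1.1,-2.81,-3.4]],[60,[-7.2,17.3,3.9],[1.1,-2.81,-3.4]],[60,[0,0,0],[0,0,0]],[60,[0,0,0],[0,0,0]]]'
python3 - <<'E'
from h import *
import cv2
state();plan([.504,-.2687,.185],Ro.from_euler('xyz',[180,0,38.5],degrees=True).as_matrix(),2)
S=cv2.cvtColor(bot.get_image("scene"),cv2.COLOR_RGB2BGR);T=cv2.cvtColor(bot.get_image("top"),cv2.COLOR_RGB2BGR)
cv2.imwrite("pics/S2.png",S);cv2.imwrite("pics/T2.png",T)
r=lambda a,f:cv2.resize(a,None,fx=f,fy=f,interpolation=2)
im=np.vstack([np.hstack([r(T[175:225,225:285],6),r(S[175:225,225:285],6)]),np.hstack([r(T[170:245,300:390],4),r(S[170:245,140:230],4)])])
cv2.imwrite("pics/a2.png",np.clip(im*1.5,0,255).astype(np.uint8));print(im.shape)
for n in C:print(n,proj(n,O),proj(n,H([.065,0,.035])))
E
```

```text
clock: 6.2
position: [0.4921, -0.14, 0.2098]
tool_rot: [176.7, -20.1, 15.1]
ft_force: [0.1, 0.5, 0.9]
opening: 0.0599
grip_force: 0.0
clock: 6.62
position: [0.4957, -0.2327, 0.1861]
tool_rot: [178.6, -5.2, 31.8]
ft_force: [-0.4, 0.1, 1.1]
opening: 0.0602
grip_force: 0.0
clock: 6.95
position: [0.5035, -0.2682, 0.1772]
tool_rot: [-179.5, 0.3, 38.4]
ft_force: [-0.2, 0.2, 0.2]
opening: 0.0601
grip_force: 0.0
t 6.95 p [ 0.5035 -0.2682  0.1772] rpy [-179.4709    0.3093   38.41  ] F [-0.2034  0.2363  0.1901] open 0.060055186910067594 grip 0.0 head [  34.4582 -220.9169   42.0605]
2 rows t [ 0.   0.3 -3.9] w [-0.26  0.15 -0.05] clock 6.95
(600, 720, 3)
scene [244.6896 196.7616] [246.5934 192.5146]
top [258.1316 210.8173] [259.3078 195.5304]
```

View pics/a2.png

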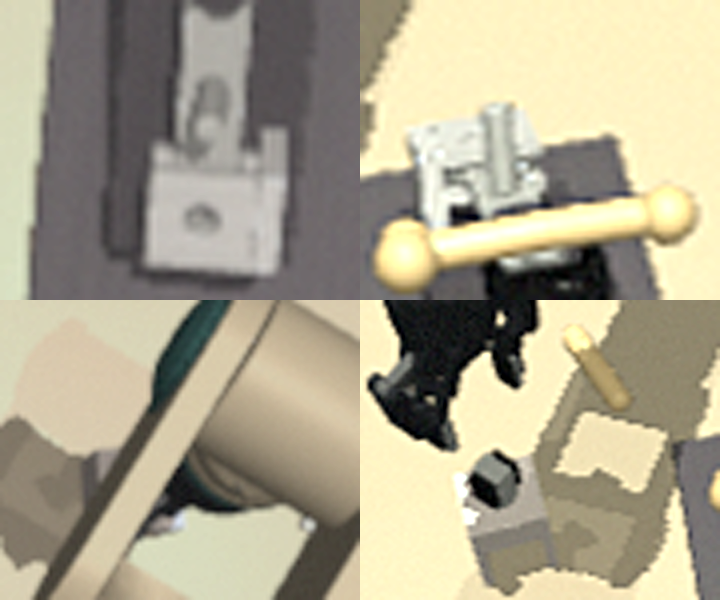

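The arm is home: the post is in line and the fork hole is at top-view pixel (258.4,210.9), matching the estimate of (258.1,210.8). The gripper is above the pin, so I'll descend.

```bash
python3 -m creep '[[60,[0,0.6,20],[-0.5,0.3,-0.1]],[60,[0,0,20],[0,0,0]],[60,[0,0,20],[0,0,0]],[60,[0,0,20],[0,0,0]],[55,[0,0,16],[0,0,0]]]' 60
python3 -m creep '[[45,[0,0,0],[0,0,0]],[45,[0,0,0],[0,0,0]],[45,[0,0,0],[0,0,0]]]'
python3 - <<'E'
from h import *
import cv2
state()
S=cv2.cvtColor(bot.get_image("scene"),cv2.COLOR_RGB2BGR)
im=cv2.resize(S[180:250,140:220],None,fx=8,fy=8,interpolation=2)
cv2.imwrite("pics/a3.png",np.clip(im*1.5,0,255).astype(np.uint8))
E
```

```text
clock: 7.47
position: [0.5032, -0.2675, 0.0827]
tool_rot: [179.9, -0.1, 38.6]
ft_force: [-0.2, 0.3, -0.4]
opening: 0.0551
grip_force: 0.0
clock: 7.72
position: [0.5043, -0.2685, 0.0854]
tool_rot: [179.7, -0.1, 38.6]
ft_force: [0.2, -1.2, 0.9]
opening: 0.045
grip_force: 0.0
t 7.7167 p [ 0.5043 -0.2685  0.0854] rpy [179.7154  -0.0885  38.5841] F [ 0.1833 -1.1828  0.9309] open 0.04503086494246156 grip 0.0 head [ -17.4634 -221.1304  -33.6244]
```

View pics/a3.png

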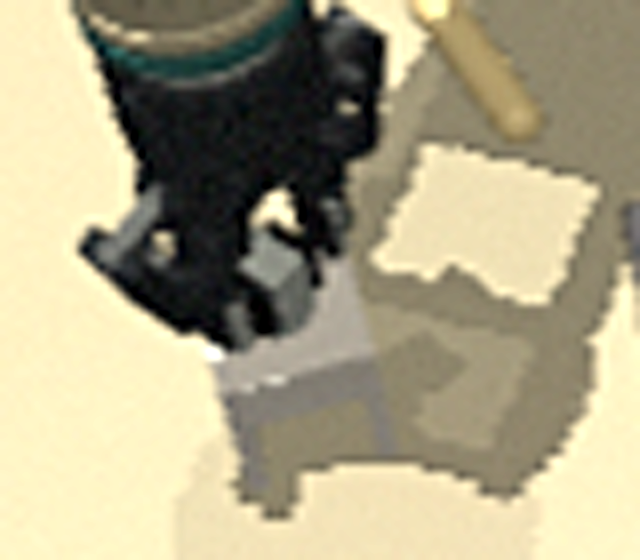

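The fingers flank the handle evenly, with tips near (235,330) and (335,220) and the handle at (280,280). I'll go 4 mm lower and close slowly.

```bash
python3 -m creep '[[36,[0,0,4],[0,0,0]],[34,[0,0,0],[0,0,0]],[32,[0,0,0],[0,0,0]],[31,[0,0,0],[0,0,0]]]' 60
python3 -m creep '[[29,[0,0,0],[0,0,0]],[27,[0,0,0],[0,0,0]],[25,[0,0,0],[0,0,0]],[23,[0,0,0],[0,0,0]],[20,[0,0,0],[0,0,0]]]'
python3 -m creep '[[20,[0,0,0],[0,0,0]],[20,[0,0,0],[0,0,0]]]'
python3 - <<'E'
from h import *
state();s=bot.read_state();print((Ro.from_euler('xyz',s["tool_rot"],degrees=True).inv()).apply(s["ft_force"]),s["moment"])
E
```

```text
clock: 8.1
position: [0.5041, -0.2686, 0.0804]
tool_rot: [179.8, -0.0, 38.6]
ft_force: [-0.3, -0.8, 2.6]
opening: 0.0309
grip_force: 4.1
clock: 8.52
position: [0.5044, -0.2689, 0.0813]
tool_rot: [179.7, -0.1, 38.6]
ft_force: [-1.4, -0.4, 9.2]
opening: 0.0225
grip_force: 59.7
clock: 8.68
position: [0.5044, -0.2688, 0.0813]
tool_rot: [179.7, -0.1, 38.6]
ft_force: [-0.5, -0.7, 8.8]
opening: 0.0226
grip_force: 59.6
t 8.6833 p [ 0.5044 -0.2688  0.0813] rpy [179.7202  -0.0617  38.5872] F [-0.5438 -0.6892  8.7966] open 0.022593093242640225 grip 59.5698344707489 head [ -19.7537 -221.4944  -37.042 ]
[-0.8454  0.2425 -8.7964] [-0.0152  0.2739  0.0487]
```

```bash
python3 -m creep '[[20,[0,0,-3],[0,0,0]],[20,[0,0,-4],[0,0,0]],[20,[0,0,-4],[0,0,0]],[20,[0,0,0],[0,0,0]]]' 60
python3 -m creep '[[20,[0,0,-10],[0,0,0]],[20,[0,0,-10],[0,0,0]],[20,[0,0,-10],[0,0,0]],[20,[0,0,-10],[0,0,0]],[20,[0,0,-10],[0,0,0]]]'
python3 -m creep '[[20,[0,0,-20],[0,0,0]],[20,[0,0,-20],[0,0,0]],[20,[0,0,-20],[0,0,0]],[20,[0,0,0],[0,0,0]],[20,[0,0,0],[0,0,0]]]'
python3 - <<'E'
from h import *
import cv2
state()
S=cv2.cvtColor(bot.get_image("scene"),cv2.COLOR_RGB2BGR);cv2.imwrite("pics/S4.png",S)
im=cv2.resize(S[130:240,140:220],None,fx=5,fy=5,interpolation=2)
cv2.imwrite("pics/a4.png",np.clip(im*1.5,0,255).astype(np.uint8))
O[1]=-.0482
# tool z along -head z, pin origin 6.3mm beyond TCP; hover pin origin at z=+75 above mouth
for N in (14,):plan(H([0,0,.0813]),head(Y)@FLIP,N)
R=head(Y)@FLIP@Ro.from_euler('z',20,degrees=True).as_matrix();plan(H([0,0,.0813]),R,14)
E
```

```text
clock: 9.02
position: [0.5041, -0.2687, 0.0909]
tool_rot: [179.8, -0.0, 38.6]
ft_force: [3.0, -3.7, 0.2]
opening: 0.0226
grip_force: 60.3
clock: 9.43
position: [0.5031, -0.2677, 0.1405]
tool_rot: [-180.0, 0.0, 38.6]
ft_force: [0.5, 0.9, -1.1]
opening: 0.0224
grip_force: 60.3
clock: 9.85
position: [0.5037, -0.2681, 0.2013]
tool_rot: [179.8, -0.1, 38.6]
ft_force: [-1.1, 0.6, -1.1]
opening: 0.0221
grip_force: 60.3
t 9.85 p [ 0.5037 -0.2681  0.2013] rpy [179.789   -0.0584  38.6003] F [-1.0925  0.5977 -1.0837] open 0.02206104656864059 grip 60.31473755836487 head [  48.4656 -220.7928   61.5927]
14 rows t [  2.7 -16.3   0.9] w [-0.92  2.38  2.93] clock 9.9
14 rows t [  0.1 -16.9   1.5] w [-0.51  2.57  4.31] clock 9.9
```

View pics/a4.png

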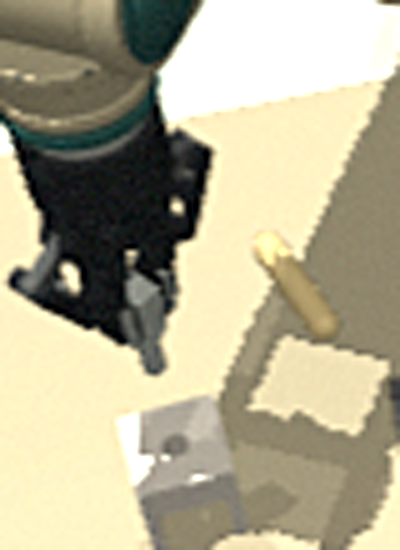

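The pin is out of the rest and held in line with the tool, nose at (153,370) in the crop. The rest's hole is empty at (178,445).

```bash
python3 -m creep '[[20,[2.7,-16.3,0.9],[-0.92,2.38,2.93]],[20,[2.7,-16.3,0.9],[-0.92,2.38,2.93]],[20,[2.7,-16.3,0.9],[-0.92,2.38,2.93]],[20,[2.7,-16.3,0.9],[-0.92,2.38,2.93]],[20,[2.7,-16.3,0.9],[-0.92,2.38,2.93]]]'
python3 -m creep '[[20,[2.7,-16.3,0.9],[-0.92,2.38,2.93]],[20,[2.7,-16.3,0.9],[-0.92,2.38,2.93]],[20,[2.7,-16.3,0.9],[-0.92,2.38,2.93]],[20,[2.7,-16.3,0.9],[-0.92,2.38,2.93]],[20,[2.7,-16.3,0.9],[-0.92,2.38,2.93]]]'
python3 -m creep '[[20,[2.7,-16.3,0.9],[-0.92,2.38,2.93]],[20,[2.7,-16.3,0.9],[-0.92,2.38,2.93]],[20,[2.7,-16.3,0.9],[-0.92,2.38,2.93]],[20,[2.7,-16.3,0.9],[-0.92,2.38,2.93]],[20,[0,0,0],[0,0,0]]]'
python3 -m creep '[[20,[0,0,0],[0,0,0]],[20,[0,0,0],[0,0,0]]]'
python3 - <<'E'
from h import *
import cv2
O[1]=-.0482
state()
for N in (1,):plan(H([0,0,.0813]),head(Y)@FLIP,N)
S=cv2.cvtColor(bot.get_image("scene"),cv2.COLOR_RGB2BGR);T=cv2.cvtColor(bot.get_image("top"),cv2.COLOR_RGB2BGR)
im=np.hstack([cv2.resize(T[175:235,225:290],6*np.array([65,60]),interpolation=2),cv2.resize(S[150:210,210:275],6*np.array([65,60]),interpolation=2)])
cv2.imwrite("pics/a5.png",np.clip(im*1.6,0,255).astype(np.uint8))
s=bot.read_state();R=Ro.from_euler('xyz',s["tool_rot"],degrees=True).as_matrix()
for n in C:
  for d in(.0063,.0513):
    print(n,d,proj(n,s["position"]+R[:,2]*d))
  print(n,"O",proj(n,O))
E
```

```text
clock: 10.32
position: [0.4702, -0.1913, 0.1925]
tool_rot: [177.0, -12.4, 24.0]
ft_force: [0.5, 0.4, -2.7]
opening: 0.0222
grip_force: 60.4
clock: 10.73
position: [0.4594, -0.1098, 0.1876]
tool_rot: [177.1, -25.1, 9.3]
ft_force: [0.4, 0.4, -2.2]
opening: 0.0226
grip_force: 60.4
clock: 11.15
position: [0.4661, -0.0424, 0.1867]
tool_rot: [-179.9, -34.9, -3.8]
ft_force: [-0.1, -0.7, -2.0]
opening: 0.0219
grip_force: 60.4
clock: 11.32
position: [0.4671, -0.0451, 0.1889]
tool_rot: [179.9, -34.9, -3.6]
ft_force: [0.8, -0.4, -1.4]
opening: 0.0228
grip_force: 60.4
t 11.3167 p [ 0.4671 -0.0451  0.1889] rpy [179.9056 -34.9013  -3.6443] F [ 0.8116 -0.4379 -1.3867] open 0.022755489842193447 grip 60.42759418487549 head [-0.6567 -0.032  80.9197]
1 rows t [ 0.7 -0.  -0.4] w [0.01 0.1  0.13] clock 11.3167
scene 0.0063 [241.2526 173.3416]
scene 0.0513 [243.0685 187.5665]
scene O [244.467 196.811]
top 0.0063 [257.5704 224.6883]
top 0.0513 [258.2177 216.1638]
top O [258.3841 210.8201]
```

View pics/a5.png

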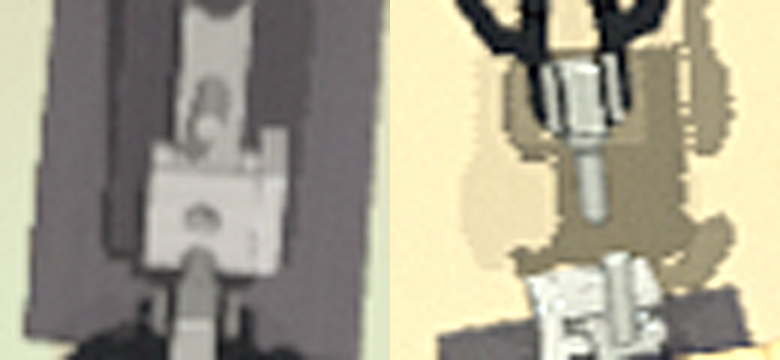

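In the top view the pin nose (257.9,216.3) and shank point straight at the hole (258.4,210.9). The scene view shows the same small constant offset as it does for the post. I'll insert slowly.

```bash
python3 -m creep '[[20,[0.6,0,10],[0,0.1,0]],[20,[0,0,10],[0,0,0]],[20,[0,0,6],[0,0,0]],[20,[0,0,0],[0,0,0]],[20,[0,0,0],[0,0,0]]]'
python3 -m creep '[[20,[0,0,4],[0,0,0]],[20,[0,0,4],[0,0,0]],[20,[0,0,0],[0,0,0]],[20,[0,0,0],[0,0,0]]]'
python3 - <<'E'
from h import *
O[1]=-.0482
state();s=bot.read_state();print((Ro.from_euler('xyz',s["tool_rot"],degrees=True).inv()).apply(s["ft_force"]))
E
```

```text
clock: 11.83
position: [0.4829, -0.0465, 0.1688]
tool_rot: [179.9, -35.1, -3.8]
ft_force: [0.3, -0.1, -1.0]
opening: 0.0223
grip_force: 60.4
clock: 12.17
position: [0.4876, -0.0463, 0.1625]
tool_rot: [179.9, -35.1, -3.7]
ft_force: [0.1, 1.3, -1.9]
opening: 0.0225
grip_force: 60.4
t 12.1667 p [ 0.4876 -0.0463  0.1625] rpy [179.929  -35.1301  -3.7168] F [ 0.1339  1.2705 -1.8737] open 0.022450672656420288 grip 60.42821288108826 head [ 0.9417  0.1032 47.5621]
[-1.0362 -1.2784  1.5603]
```

```bash
python3 -m creep '[[20,[-0.4,0,4],[0,0,0]],[20,[0,0,4],[0,0,0]],[20,[0,0,0],[0,0,0]],[20,[0,0,0],[0,0,0]]]'
python3 - <<'E'
from h import *
O[1]=-.0482
state();s=bot.read_state();print((Ro.from_euler('xyz',s["tool_rot"],degrees=True).inv()).apply(s["ft_force"]),s["moment"])
E
```

```text
clock: 12.5
position: [0.4911, -0.0465, 0.1545]
tool_rot: [179.9, -35.0, -3.7]
ft_force: [-1.1, 0.4, -5.2]
opening: 0.022
grip_force: 60.1
t 12.5 p [ 0.4911 -0.0465  0.1545] rpy [179.9433 -34.9709  -3.7207] F [-1.1483  0.4342 -5.1677] open 0.02201946911990602 grip 60.05347967147827 head [-0.776   0.1667 38.9525]
[-3.924  -0.3623  3.5614] [0.0025 1.2871 0.0035]
```

```bash
python3 -m creep '[[20,[-1,0,0],[0,0,0]],[20,[0,0,0],[0,0,0]],[20,[0,0,0],[0,0,0]]]'
python3 -c "
from h import *
O[1]=-.0482
state();s=bot.read_state();print((Ro.from_euler('xyz',s['tool_rot'],degrees=True).inv()).apply(s['ft_force']),s['moment'])"
python3 -m creep '[[20,[0,0,3],[0,0,0]],[20,[0,0,0],[0,0,0]],[20,[0,0,0],[0,0,0]]]'
python3 -c "
from h import *
O[1]=-.0482
state();s=bot.read_state();print((Ro.from_euler('xyz',s['tool_rot'],degrees=True).inv()).apply(s['ft_force']),s['moment'])"
```

```text
clock: 12.75
position: [0.4907, -0.0465, 0.1549]
tool_rot: [179.9, -35.1, -3.7]
ft_force: [-2.2, 0.7, -4.2]
opening: 0.0222
grip_force: 60.1
t 12.75 p [ 0.4907 -0.0465  0.1549] rpy [179.9373 -35.0941  -3.7258] F [-2.2136  0.7048 -4.2056] open 0.022231012684438323 grip 60.073914527893066 head [-0.8197  0.112  39.5225]
[-4.2627 -0.5618  2.1441] [ 0.1194  1.2145 -0.0858]
clock: 13.0
position: [0.4925, -0.0467, 0.1523]
tool_rot: [179.9, -35.1, -3.7]
ft_force: [-2.6, -0.1, -5.0]
opening: 0.0224
grip_force: 60.0
t 13.0 p [ 0.4925 -0.0467  0.1523] rpy [179.9337 -35.0814  -3.7218] F [-2.6226 -0.1122 -4.9774] open 0.022429593274733258 grip 60.02744793891907 head [-0.8707  0.1081 36.3819]
[-4.9965  0.2792  2.5736] [ 0.0546  1.3205 -0.0186]
```

```bash
python3 -m creep '[[20,[-1.5,0,0],[0,0,0]],[20,[0,0,0],[0,0,0]],[20,[0,0,0],[0,0,0]]]'
python3 -c "
from h import *
O[1]=-.0482
state();s=bot.read_state();print((Ro.from_euler('xyz',s['tool_rot'],degrees=True).inv()).apply(s['ft_force']),s['moment'])"
python3 -m creep '[[20,[0,0,4],[0,0,0]],[20,[0,0,0],[0,0,0]],[20,[0,0,0],[0,0,0]]]'
python3 -c "
from h import *
O[1]=-.0482
state();s=bot.read_state();print((Ro.from_euler('xyz',s['tool_rot'],degrees=True).inv()).apply(s['ft_force']),s['moment'])"
```

```text
clock: 13.25
position: [0.4918, -0.0467, 0.1526]
tool_rot: [179.9, -35.2, -3.7]
ft_force: [0.2, -0.0, -4.0]
opening: 0.0221
grip_force: 60.2
t 13.25 p [ 0.4918 -0.0467  0.1526] rpy [179.916  -35.23    -3.7182] F [ 0.1792 -0.0163 -3.9864] open 0.022066887506400137 grip 60.23428201675415 head [-1.2226  0.0226 36.9814]
[-2.1526 -0.0002  3.36  ] [ 0.012   0.8254 -0.0224]
clock: 13.5
position: [0.4942, -0.0469, 0.149]
tool_rot: [179.9, -35.2, -3.7]
ft_force: [-0.2, 0.1, -2.8]
opening: 0.0225
grip_force: 60.3
t 13.5 p [ 0.4942 -0.0469  0.149 ] rpy [179.9225 -35.2047  -3.7239] F [-0.2489  0.1455 -2.7638] open 0.022490084534293596 grip 60.312427282333374 head [-1.3517  0.0218 32.6682]
[-1.804  -0.1319  2.1095] [ 0.0753  0.6506 -0.0013]
```

```bash
python3 -m creep '[[20,[-0.5,0,4],[0,0,0]],[20,[0,0,4],[0,0,0]],[20,[0,0,0],[0,0,0]]]'
python3 -m creep '[[20,[0,0,4],[0,0,0]],[20,[0,0,3],[0,0,0]],[20,[0,0,0],[0,0,0]],[20,[0,0,0],[0,0,0]]]'
python3 -c "
from h import *
O[1]=-.0482
state();s=bot.read_state();print((Ro.from_euler('xyz',s['tool_rot'],degrees=True).inv()).apply(s['ft_force']),s['moment'])"
```

```text
clock: 13.75
position: [0.4984, -0.0471, 0.1415]
tool_rot: [179.9, -35.2, -3.7]
ft_force: [-0.6, 0.8, -1.5]
opening: 0.0226
grip_force: 60.4
clock: 14.08
position: [0.5021, -0.0473, 0.1359]
tool_rot: [179.9, -35.1, -3.7]
ft_force: [0.1, 0.0, -1.0]
opening: 0.0225
grip_force: 60.4
t 14.0833 p [ 0.5021 -0.0473  0.1359] rpy [179.9331 -35.1326  -3.7251] F [ 0.1285  0.0407 -0.9596] open 0.022492187303625347 grip 60.42279124259949 head [-2.3483  0.0713 17.4468]
[-0.4495 -0.0499  0.857 ] [-0.017   0.4265 -0.011 ]
```

```bash
python3 -m creep '[[20,[0,0,4],[0,0,0]],[20,[0,0,3],[0,0,0]],[20,[0,0,0],[0,0,0]],[20,[0,0,0],[0,0,0]]]'
python3 -m creep '[[20,[0,0,2],[0,0,0]],[20,[0,0,0],[0,0,0]],[20,[0,0,0],[0,0,0]]]'
python3 -m creep '[[20,[0,0,1.5],[0,0,0]],[20,[0,0,0],[0,0,0]],[20,[0,0,0],[0,0,0]]]'
python3 -m creep '[[20,[0,0,1.5],[0,0,0]],[20,[0,0,0],[0,0,0]],[20,[0,0,0],[0,0,0]]]'
python3 -c "
from h import *
O[1]=-.0482
state();s=bot.read_state();print((Ro.from_euler('xyz',s['tool_rot'],degrees=True).inv()).apply(s['ft_force']),s['moment'])"
```

```text
clock: 14.42
position: [0.506, -0.0476, 0.1301]
tool_rot: [179.9, -35.1, -3.7]
ft_force: [0.2, -0.4, -1.0]
opening: 0.0221
grip_force: 60.4
clock: 14.67
position: [0.5072, -0.0477, 0.1287]
tool_rot: [179.9, -35.1, -3.7]
ft_force: [-0.4, -0.7, -2.2]
opening: 0.0223
grip_force: 60.4
clock: 14.92
position: [0.5081, -0.0477, 0.1275]
tool_rot: [179.9, -35.1, -3.7]
ft_force: [0.4, -0.7, -1.7]
opening: 0.0224
grip_force: 60.4
clock: 15.17
position: [0.5089, -0.0478, 0.1262]
tool_rot: [179.9, -35.1, -3.7]
ft_force: [0.1, -0.1, -1.5]
opening: 0.0224
grip_force: 60.4
t 15.1667 p [ 0.5089 -0.0478  0.1262] rpy [179.929  -35.1386  -3.7205] F [ 0.0742 -0.1253 -1.526 ] open 0.02241911921825518 grip 60.422494411468506 head [-2.3278  0.0748  5.5599]
[-0.8111  0.1186  1.2954] [0.0415 0.403  0.0137]
```

Not seated yet; continuing in small steps until contact.

```bash
python3 -m creep '[[20,[0,0,1],[0,0,0]],[20,[0,0,0],[0,0,0]],[20,[0,0,0],[0,0,0]]]'
python3 -m creep '[[20,[0,0,1],[0,0,0]],[20,[0,0,0],[0,0,0]],[20,[0,0,0],[0,0,0]]]'
python3 -m creep '[[20,[0,0,1],[0,0,0]],[20,[0,0,0],[0,0,0]],[20,[0,0,0],[0,0,0]]]'
python3 -c "
from h import *
O[1]=-.0482
state();s=bot.read_state();print((Ro.from_euler('xyz',s['tool_rot'],degrees=True).inv()).apply(s['ft_force']),s['moment'])"
```

```text
clock: 15.42
position: [0.5095, -0.0478, 0.1259]
tool_rot: [179.9, -35.1, -3.7]
ft_force: [-5.7, 0.5, 2.4]
opening: 0.0222
grip_force: 61.8
clock: 15.67
position: [0.5096, -0.0478, 0.1258]
tool_rot: [179.9, -35.1, -3.7]
ft_force: [-23.7, 2.2, 15.5]
opening: 0.0222
grip_force: 65.5
clock: 15.92
position: [0.5098, -0.0479, 0.1257]
tool_rot: [179.9, -35.0, -3.6]
ft_force: [-40.1, 3.4, 26.9]
opening: 0.0224
grip_force: 69.2
t 15.9167 p [ 0.5098 -0.0479  0.1257] rpy [179.8858 -35.0419  -3.6497] F [-40.1257   3.3908  26.9259] open 0.02236434673421225 grip 69.1965401172638 head [-1.8537  0.0635  4.6497]
[-17.502   -0.7396 -45.1631] [0.2907 3.3138 0.0063]
```

Seated, with 45 N on the collar. I'll relieve it, open slowly and look.

```bash
python3 -m creep '[[20,[0,0,-2],[0,0,0]],[20,[0,0,0],[0,0,0]],[26,[0,0,0],[0,0,0]],[30,[0,0,0],[0,0,0]],[34,[0,0,0],[0,0,0]]]'
python3 -m creep '[[45,[0,0,0],[0,0,0]],[60,[0,0,0],[0,0,0]],[60,[0,0,0],[0,0,0]],[60,[0,0,0],[0,0,0]]]'
python3 -m creep '[[60,[0,0,-15],[0,0,0]],[60,[0,0,-25],[0,0,0]],[60,[0,0,-30],[0,0,0]],[60,[0,0,-30],[0,0,0]],[60,[0,0,-30],[0,0,0]]]'
python3 -m creep '[[60,[0,-30,0],[0,0,0]],[60,[0,-30,0],[0,0,0]],[60,[0,-30,0],[0,0,0]],[60,[0,-30,0],[0,0,0]],[60,[0,0,0],[0,0,0]]]'
python3 - <<'E'
from h import *
import cv2
state()
S=cv2.cvtColor(bot.get_image("scene"),cv2.COLOR_RGB2BGR);T=cv2.cvtColor(bot.get_image("top"),cv2.COLOR_RGB2BGR)
im=np.hstack([cv2.resize(T[165:235,235:285],8*np.array([50,70]),interpolation=2),cv2.resize(S[160:230,225:275],8*np.array([50,70]),interpolation=2)])
cv2.imwrite("pics/a6.png",np.clip(im*1.6,0,255).astype(np.uint8))
for n in C:print(n,proj(n,O),proj(n,H([0,0,.039])))
E
```

```text
clock: 16.33
position: [0.5096, -0.0479, 0.1254]
tool_rot: [179.9, -35.2, -3.7]
ft_force: [-0.7, 0.1, -0.1]
opening: 0.0341
grip_force: 0.0
clock: 16.67
position: [0.5096, -0.0479, 0.1256]
tool_rot: [179.9, -35.2, -3.7]
ft_force: [-0.8, 0.5, 0.1]
opening: 0.0602
grip_force: 0.0
clock: 17.08
position: [0.4338, -0.0427, 0.2328]
tool_rot: [179.9, -35.1, -3.7]
ft_force: [1.0, 0.1, 0.7]
opening: 0.0599
grip_force: 0.0
clock: 17.5
position: [0.4424, 0.0818, 0.2319]
tool_rot: [-180.0, -35.2, -3.4]
ft_force: [0.0, -1.2, 0.4]
opening: 0.0597
grip_force: 0.0
t 17.5 p [0.4424 0.0818 0.2319] rpy [-179.9681  -35.1807   -3.3888] F [ 0.0279 -1.1727  0.3955] open 0.05972172263263213 grip 0.0 head [ -3.0606 124.2461 135.1072]
scene [244.6896 196.7616] [243.1358 184.6534]
top [258.1316 210.8173] [257.5977 217.8078]
```

View pics/a6.png

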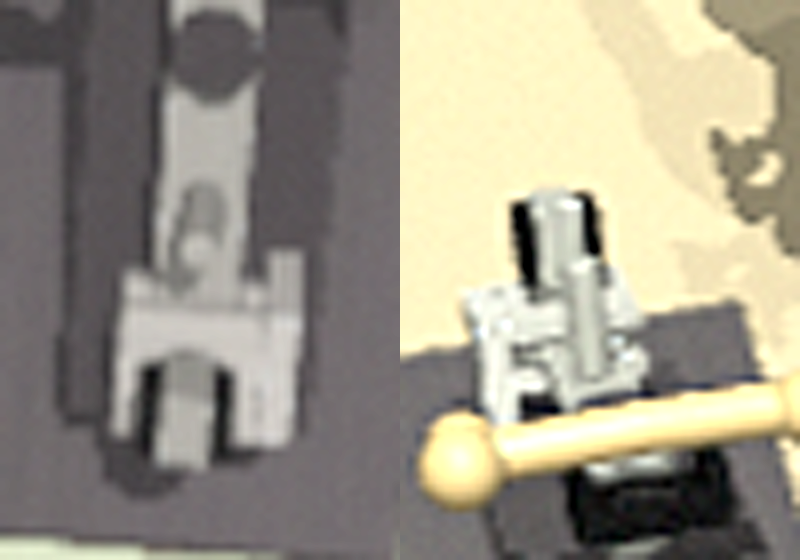

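The pin stands in the fork: the handle top is at about (257.7,218.0) in the top view, against (257.6,217.8) expected when seated. Both buttons look out, the arm is home and the robot is clear.

```bash
python3 -c "
from workcell import bot
print(bot.sign_off())"
```

```text
the job is handed in; nothing more can be done
None
```

The job is handed in; no verdict came back. The arm is home against its stop and the pin is through fork and arm, collar seated (45 N contact) and both buttons looking out in the last pictures. The bone and other items were never approached, and the clock read about 17.6 s of the 61 s.

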